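Put the slate sign in the jar carrier and hold the carrier up level

TASK

Take the black slate sign out of the wooden rack and lean it in the empty end of the blue metal carrier, its foot between the low ridge and the tall end wall and its back resting on that wall, and let go of it while the carrier still stands on the counter. Then take the carrier by its wooden bar handle, lift it straight up so that its bottom is about 10 cm above the counter, and finish holding it there in the air, steady and level, with the sign still leaning and both jars standing in it. Leave the white sign, the other jars and the spatula where they are.

Things in the scene. Friction and masses are not known exactly. Their poses are not given: they have to be found in the camera images.
- slate: black sign, a flat stiff slab 80 (x) x 10 (y) x 120 (z) mm, about 0.14 kg, same on both faces; starts upright, loose, in one of the rack's two slots, 25 mm of its height inside the slot. Origin at the centre of its underside (an 80 x 10 mm edge); z runs up the slab to its top edge, y is the thickness
- slate_top (a point): centre of the slate's top edge, 120 mm up its z from its origin
- white_sign: white sign of the same size as the slate, upright in the rack's other slot; stays there
- rack: dark wooden sign rack fixed to the counter, 110 (x) x 120 (y) x 33 (z) mm; origin at the centre of its underside. Two slots 13 mm wide run along its x at y = +30 and -30 mm, floor 8 mm up, 25 mm deep. Which sign is in which slot varies
- carrier: loose blue metal carrier, tray 170 (x) x 206 (y) mm, about 0.32 kg empty, under 0.9 kg loaded and nearly balanced about its handle; origin at the centre of its underside, z up. Floor top at z = 6 mm, side and -y end walls up to z = 30 mm, +y end wall (backrest) up to z = 67 mm, faces at y = 97 and 103 mm. Two jars stand in compartments in the -y half; the +y end is the empty one
- carrier_grip (a point): middle of the carrier's wooden bar handle, above the carrier's origin by 150 mm, axes as the carrier's. The bar runs along x, 14 mm thick in y, 20 mm tall (z = 140 to 160 mm), 150 mm clear between its two upright posts at x = +-80 mm
- sign_bay (a point): bay for the sign's foot: point on the carrier's floor at carrier (0, 81.2, 6) mm, axes as the carrier's, midway between the +y face of a ridge across the floor (y = 65.4, top at z = 20 mm) and the backrest's inner face (y = 97). The sign's top leans to +y, over the backrest, about 20 degrees from upright with its foot against the ridge
- jar_a: jar of roe, orange-red with a white band and a gold lid, 60 mm diameter, 65 mm tall; origin at the centre of its underside, z up; stands loose in the carrier, at its -x side
- jar_b: jar of roe, orange-red with a white band and a gold lid, 60 mm diameter, 65 mm tall; origin at the centre of its underside, z up; stands loose in the carrier, at its +x side
- jar_c: jar of roe, orange-red with a white band and a gold lid, 60 mm diameter, 65 mm tall; origin at the centre of its underside, z up; stands on the counter beyond the work area; leave alone
- jar_d: jar of roe, orange-red with a white band and a gold lid, 60 mm diameter, 65 mm tall; origin at the centre of its underside, z up; stands on the counter beyond the work area; leave alone
- jar_e: jar of roe, orange-red with a white band and a gold lid, 60 mm diameter, 65 mm tall; origin at the centre of its underside, z up; stands on the counter beyond the work area; leave alone
- spatula: spatula 240 mm long lying on the counter to the left along x; leave alone

How it is judged:
By the outcome, as a careful person would: the job done as asked, in the order asked, and still so for the second after the job is handed in, while the arm keeps its last pose, push and grip.
It also fails if it takes over 58 s, if anything falls off the work surface, if the arm or the gripper's body presses on something with over 40 N, if the wrist force passes 120 N, or if a joint passes its speed limit or range.

ROBOT

A 7-joint arm with a two-finger parallel gripper is mounted at the origin on the work surface. World frame = base frame: x ahead of the robot, y to its left, z up, the work surface at z = 0. Lengths are in m, angles in rad, forces in N, time in s.
With the tool pointing down it reaches from about 0.425 to 0.925 m from the base axis. Payload 6.8 kg.
Tool frame: the origin (TCP) lies at the very end of the fingers, on their centre line; the grasp point (between the pads) lies 19 mm behind it; z points along the fingers, y is the line along which they close (so a half turn about z gives the same grasp; the last joint's range is limited). The gripper opens to 85 mm and grips with 20 to 120 N. Pads are 22 mm wide; open, the fingers measure 114 mm over their backs; the gripper's body (76 mm by 85 mm) begins 54 mm behind the grasp point. The pads swing forward as they close: fully open they stand 13 mm farther back than shut.
Start: joints at [-1.249, 0.477, 0.022, 1.555, -0.011, 1.109, -0.083], TCP at [0.281, 0.614, 0.231] pointing down, gripper open.
Joint ranges: [-2.96, 2.96], [-0.34, 2.1], [-1.41, 1.46], [0.24, 2.44], [-1.37, 4.51], [0.17, 1.92], [-2.96, 2.96]. Speed limits (rad/s): [2.39, 2.39, 3.14, 3.14, 3.14, 3.14, 3.14].

INTERFACE

Orientations are given as [roll, pitch, yaw] about the fixed x, y, z axes, in that order (R = Rz(yaw) Ry(pitch) Rx(roll)).
In Python, from workcell import robot gives the robot as it stands.
- The arm moves only by the tool servo_tool, never from a script. Its argument "commands" is a list of rows, each a list of 7 numbers: the gripper's target within -1 to 1 (shut at 1, half-way at 0, fully open at -1), then the shift along the world's x, y, z in m, then the turn, a rotation vector about the world's x, y, z in rad. In form: [[fingers, tx, ty, tz, rx, ry, rz], ...]. A call has 1 to 20 rows; each row is the pose to reach, as a shift and turn from the pose commanded when the call began; what a row does not reach only later rows make up. A row lasts 1/10 s, in which the tool goes at most 50 mm and 8.59 degrees, less where a joint would pass 70% of its speed; a pose out of reach is approached as far as the arm can. A call with a gripper value outside its range is refused whole. The fingers move at their own pace and stop on an object; "force" is the grip in N (left out, the last holds). Time passes only in rows, so rows that repeat a pose let the fingers close. It gives the time, the measured TCP pose, the force and the opening at its end, in the units of the state.
- robot.read_state(): the state, without advancing time (a new reading comes with each control period).
- robot.capture(name): name is "side" or "top" or "wrist"; returns (picture, depth): 420x560x3 uint8, red, green, blue; 420x560 float32, m along the optical axis (not along the pixel's ray), 0 where there is no reading.
- robot.camera_params(name): a dict with "fx", "fy", "cx", "cy" (pixels), "R" (3x3) and "t" (3): a world point X has camera coordinates R X + t; the wrist camera has in their place "tool_from_camera" (4x4, takes a point from camera to tool coordinates, whose origin is the TCP and whose axes are the flange's). Camera axes: x right, y down, z forward; pixel columns grow to the right and rows downward; lengths in m; the calibration is good to about 2 mm. A picture is of the moment at which its call begins: read the wrist's pose just before it. camera_params takes no time and is no camera call.
- robot.close_job(): hands the job in, once; it reports no verdict.
Trained networks look in the newest picture that a camera, given by its name, has taken for a name from the list of things; names that differ only in an ending like _2 or _b are one class to them, and where a whole thing is asked for, a point or a joint stands for the part that bears it (a point fixed in the world has none). Each returns a list of dicts, best first, with "confidence" (0 to 1); they miss things now and then, are a little off and sometimes report something else, mostly with a low value. They report only what shows in the picture. A call takes as long as a camera call.
- robot.search_frame(camera, query): "location" ([x, y, z] in m, in world coordinates, good to about 4 mm: the middle of the surface that is visible of it).
- robot.place_of(camera, query): "location" ([x, y, z] in m, in world coordinates, good to about 4 mm: a listed point, or the origin of a listed thing).
The state is a dict: "time": time; "joint_pos": joint angles; "joint_vel": joint speeds; "joint_efforts": joint torques, N m; "tcp_pos": TCP position; "tcp_rot": TCP orientation; "force": force on the tool from outside, world axes, zero at the start; "wrist_torque": the same for the moment, N m; "grip_width": finger opening in m.
Only numpy, scipy, OpenCV 4.12 (cv2) and the standard library are available. Lean on these libraries where they do the work, as an engineer would, in place of code of your own. Each camera call takes 0.05 s, during which the arm holds its last target. There are 200 camera calls.

## Working session

There is one attempt and no reset: what is moved stays moved. The work goes in short steps, Python scripts to look and compute and a tool call to move; the robot and the scene stay as the last step left them, time stands still between calls to the robot, and variables do not carry over. Pictures are saved under pics/ and viewed, on a budget of 10 in all, crops included, one or two more only if the job needs it, and the job is handed in when it is done.

Besides the shell and the picture viewer there is one more tool, called after "Request:" as name(argument=value, ...), one argument or row to a line, values as JSON. servo_tool: Moves the arm, as the interface text tells. Its arguments: {"type":"object","properties":{"commands":{"type":"array"},"force":{"type":"number"}},"required":["commands"]}

```bash
mkdir -p pics; ls; cat > h.py <<'E'
import numpy as np, cv2
from workcell import robot
def snap(n,f):
    im,d=robot.capture(n); cv2.imwrite(f'pics/{f}.png',im[:,:,::-1]); np.save(f'pics/{f}.npy',d); return im,d
def cloud(n,d):
    p=robot.camera_params(n); v,u=np.indices(d.shape)
    c=np.stack([(u-p['cx'])/p['fx']*d,(v-p['cy'])/p['fy']*d,d],-1)
    return (c-p['t'])@np.array(p['R'])   # R^T (c-t)
E
python3 - <<'E'
from h import *
a,_=snap('side','s1'); b,_=snap('top','t1')
cv2.imwrite('pics/both.png',cv2.resize(np.vstack([a,b])[:,:,::-1],None,fx=.71,fy=.71))
s=robot.read_state(); print(s['time'],s['tcp_pos'],s['tcp_rot'],s['force'])
for c in('top','side'):
  for q in('slate','slate_top','white_sign','rack','carrier','carrier_grip','sign_bay','jar_a'):
    for r in robot.place_of(c,q)[:3]: print(c,q,np.round(r['location'],3),round(r['confidence'],2))
E
```

```text
pics
0.1 [0.2810671  0.61313258 0.23043703] [-3.13999819e+00  1.32486209e-04  2.71180510e+00] [ 0.29953351 -0.36776391 -0.03029611]
top slate [ 0.574 -0.155  0.008] 0.74
top slate [ 0.575 -0.157  0.131] 0.42
top white_sign [ 0.763 -0.127 -0.   ] 0.21
top rack [ 0.572 -0.185 -0.003] 0.56
top carrier [ 0.553  0.198 -0.001] 0.68
top carrier_grip [0.558 0.205 0.15 ] 0.79
top sign_bay [0.54  0.284 0.006] 0.94
top jar_a [ 0.775 -0.022 -0.001] 0.92
top jar_a [0.607 0.154 0.006] 0.76
top jar_a [0.525 0.133 0.009] 0.74
side slate [ 0.583 -0.156  0.003] 0.86
side slate_top [ 0.581 -0.153  0.125] 0.84
side white_sign [ 0.564 -0.213  0.008] 0.82
side white_sign [ 0.573 -0.184 -0.001] 0.68
side rack [ 0.575 -0.183 -0.001] 0.8
side rack [0.536 0.282 0.004] 0.7
side carrier [0.554 0.199 0.001] 0.93
side carrier_grip [0.554 0.203 0.147] 0.91
side sign_bay [0.534 0.283 0.008] 0.8
side jar_a [ 0.765 -0.13   0.003] 0.85
side jar_a [ 0.772 -0.025  0.   ] 0.8
side jar_a [ 0.775  0.158 -0.001] 0.77
```

View pics/both.png

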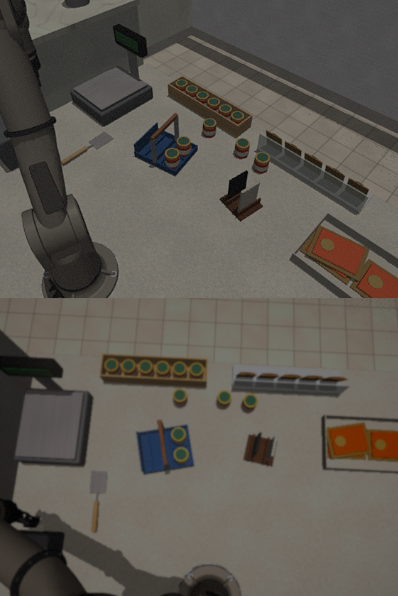

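The picture shows the carrier (top view at about (165,447)) with its empty end to the left (+y). The slate is in the rack slot nearer the carrier (about (256,440)). The network results agree with this. Next I'll get the yaws from the depth.

```bash
python3 - <<'E'
from h import *
def rect(P,name):
    (c,s,a)=cv2.minAreaRect((P[:,:2]*1000).astype(np.float32)); print(name,len(P),np.round(c,1),np.round(s,1),round(a,2),'z',np.round(np.percentile(P[:,2],[5,50,95])*1000,1))
C={}
for n,f in(('top','t1'),('side','s1')):
    X=cloud(n,np.load(f'pics/{f}.npy')).reshape(-1,3); X=X[np.isfinite(X).all(1)]
    C[n]=X
    def box(x0,x1,y0,y1,z0,z1): 
        m=(X[:,0]>x0)&(X[:,0]<x1)&(X[:,1]>y0)&(X[:,1]<y1)&(X[:,2]>z0)&(X[:,2]<z1); return X[m]
    for nm,b in dict(bar=(.45,.65,.15,.25,.13,.17),slate_up=(.5,.65,-.175,-.12,.06,.14),slate_tip=(.5,.65,-.175,-.12,.12,.14),white=(.5,.65,-.25,-.19,.06,.14),
       racktop=(.48,.66,-.27,-.1,.025,.037),carrier=(.42,.69,.05,.34,.015,.08),backrest=(.42,.69,.27,.34,.045,.08)).items():
        P=box(*b)
        if len(P)>4: rect(P,n+' '+nm)
    t=box(.5,.65,-.175,-.12,.06,.14); print('slate normal',np.linalg.svd(t-t.mean(0))[2][2].round(3), t.mean(0).round(4))
    t=box(.5,.65,-.25,-.19,.06,.14); print('white normal',np.linalg.svd(t-t.mean(0))[2][2].round(3), t.mean(0).round(4))
    t=box(.45,.65,.15,.25,.13,.17); print('bar dir',np.linalg.svd(t-t.mean(0))[2][0].round(3), t.mean(0).round(4))
    t=box(.42,.69,.27,.34,.045,.08); print('backrest dir',np.linalg.svd(t-t.mean(0))[2][0].round(3), t.mean(0).round(4))
    p=robot.camera_params(n); print(n,'cam at',(-np.array(p['R']).T@p['t']).round(2),p['fx'])
p=robot.camera_params('wrist'); print(np.round(p['tool_from_camera'],3),p['fx'])
E
```

```text
top bar 389 [556.3 202.3] [170.1  17.3] 12.31 z [147.8 158.6 162.9]
top slate_up 222 [ 579.  -153.6] [11.5 80.6] 79.38 z [ 67.7 122.9 130.7]
top slate_tip 127 [ 579.3 -153.9] [11.3 78.8] 79.04 z [121.7 127.2 131.6]
top white 257 [ 568.2 -212.4] [11.5 80.3] 79.42 z [ 64.2 121.3 130.4]
top racktop 280 [ 574.  -183.3] [ 86.9 110.7] 79.7 z [26.  32.2 35.8]
top carrier 1795 [557. 203.] [172.  206.5] 12.34 z [18.2 52.4 74.1]
top backrest 184 [534.9 299.9] [159.1   7.3] 12.51 z [49.2 64.7 70. ]
slate normal [-0.157 -0.984 -0.08 ] [ 0.5763 -0.1512  0.1114]
white normal [-0.162 -0.984 -0.075] [ 0.5663 -0.21    0.1088]
bar dir [-0.977 -0.212 -0.009] [0.5532 0.2013 0.1578]
backrest dir [-0.977 -0.213 -0.006] [0.534 0.299 0.063]
top cam at [0.31 0.06 1.34] 465.9277216080182
side bar 432 [554.6 197.5] [174.1  21.7] 12.48 z [136.7 156.1 161.3]
side slate_up 513 [ 576.9 -159.3] [15.6 83.9] 80.56 z [ 64.1 102.3 128.9]
side slate_tip 145 [ 577.  -158.5] [14.4 83.6] 78.31 z [121.3 126.6 130.1]
side white 508 [ 565.4 -218.3] [13.3 82.5] 79.73 z [ 65.4 104.4 129.3]
side racktop 362 [ 571.4 -188.2] [ 88.9 111.4] 79.99 z [26. 32. 36.]
side carrier 2305 [553.6 198.4] [177.  211.2] 12.39 z [17.3 42.3 72.9]
side backrest 261 [533.2 294.9] [160.9  13.5] 12.17 z [46.5 58.6 68.1]
slate normal [ 0.197  0.979 -0.054] [ 0.5733 -0.1612  0.101 ]
white normal [ 0.198  0.979 -0.054] [ 0.5621 -0.2199  0.1016]
bar dir [-0.979 -0.204 -0.009] [0.5473 0.1933 0.1527]
backrest dir [-0.977 -0.215 -0.001] [0.5294 0.2932 0.0583]
side cam at [-0.12 -0.61  1.09] 503.9925308748637
[[-0.    -0.959 -0.282  0.072]
 [ 1.    -0.    -0.001  0.001]
 [ 0.001 -0.282  0.959 -0.142]
 [ 0.     0.     0.     1.   ]] 321.02729744662906
```

Request:
servo_tool(
  commands=[
    [0,0.018,-0.046,0.03,0,0,0.1],
    [0,0.036,-0.092,0.05,0,0,0.2],
    [0,0.054,-0.139,0.05,0,0,0.248],
    [0,0.072,-0.185,0.05,0,0,0.248],
    [0,0.09,-0.231,0.05,0,0,0.248],
    [0,0.107,-0.277,0.05,0,0,0.248],
    [0,0.125,-0.323,0.05,0,0,0.248],
    [0,0.143,-0.37,0.05,0,0,0.248],
    [0,0.161,-0.416,0.05,0,0,0.248],
    [0,0.179,-0.462,0.05,0,0,0.248],
    [0,0.197,-0.508,0.05,0,0,0.248],
    [0,0.215,-0.554,0.05,0,0,0.248],
    [0,0.233,-0.6,0.05,0,0,0.248],
    [0,0.251,-0.647,0.05,0,0,0.248],
    [0,0.269,-0.693,0.05,0,0,0.248],
    [0,0.287,-0.739,0.05,0,0,0.248],
    [0,0.297,-0.77,0.04,0,0,0.248],
    [0,0.297,-0.77,0.04,0,0,0.248],
    [0,0.297,-0.77,0.04,0,0,0.248],
    [0,0.297,-0.77,0.04,0,0,0.248],
  ],
  force=40,
)

```text
time: 2.9
tcp_pos: [0.5784, -0.1549, 0.2714]
tcp_rot: [3.141, -0.0, 2.962]
force: [-0.2, 1.2, -0.5]
grip_width: 0.043
```

```bash
cat >> h.py <<'E'
from scipy.spatial.transform import Rotation as Ro
def wcloud(f):
    s=robot.read_state(); im,d=snap('wrist',f); p=robot.camera_params('wrist'); v,u=np.indices(d.shape)
    c=np.stack([(u-p['cx'])/p['fx']*d,(v-p['cy'])/p['fy']*d,d],-1)
    T=np.array(p['tool_from_camera']); X=c@T[:3,:3].T+T[:3,3]
    X=X@Ro.from_euler('xyz',s['tcp_rot']).as_matrix().T+s['tcp_pos']; X[d==0]=np.nan
    return s,im,X
def box(X,x0,x1,y0,y1,z0,z1):
    X=X.reshape(-1,3); m=(X[:,0]>x0)&(X[:,0]<x1)&(X[:,1]>y0)&(X[:,1]<y1)&(X[:,2]>z0)&(X[:,2]<z1); return X[m]
def rect(P,name):
    if len(P)<5: print(name,len(P)); return
    (c,s,a)=cv2.minAreaRect((P[:,:2]*1000).astype(np.float32)); print(name,len(P),np.round(c,1),np.round(s,1),round(a,2),'z',np.round(np.percentile(P[:,2],[5,50,95])*1000,1))
E
python3 - <<'E'
from h import *
s,im,X=wcloud('w1'); print(s['time'],s['tcp_pos'],s['tcp_rot'],s['force'],s['grip_width'])
rect(box(X,.5,.65,-.19,-.12,.118,.14),'slate tip'); rect(box(X,.5,.65,-.25,-.19,.118,.14),'white tip')
for r in robot.place_of('wrist','slate_top')[:2]: print(r)
E
```

```text
2.9 [ 0.57836298 -0.15486834  0.27136169] [ 3.14066822e+00 -1.37388837e-04  2.96158775e+00] [-0.2010932   1.18882127 -0.4672994 ] 0.04296008919141916
slate tip 993 [ 577.6 -154.4] [10.6 79.1] 79.94 z [122.1 127.6 128.8]
white tip 1104 [ 567.  -212.9] [10.9 79.5] 79.7 z [121.1 127.5 128.7]
{'location': [0.5786, -0.1554, 0.1254], 'confidence': 0.93}
```

View pics/w1.png

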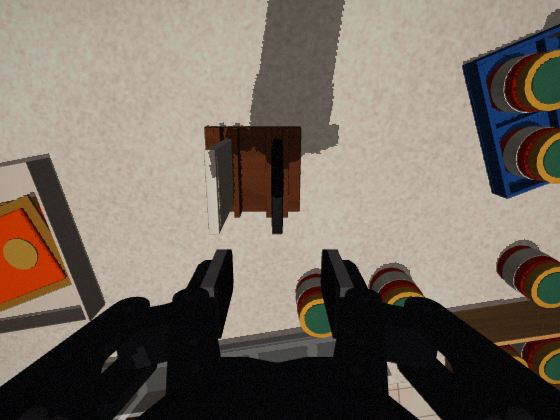

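The slate shows at pixel (278,185), midway between the fingers (220 and 340), and the white sign is clear of them. I'll descend and grip.

Request:
servo_tool(
  commands=[
    [0,-0.0005,0.0005,-0.045,0,0,0],
    [0,-0.0005,0.0005,-0.09,0,0,0],
    [0,-0.0005,0.0005,-0.13,0,0,0],
    [0,-0.0005,0.0005,-0.16,0,0,0],
    [0,-0.0005,0.0005,-0.178,0,0,0],
    [0,-0.0005,0.0005,-0.178,0,0,0],
    [0,-0.0005,0.0005,-0.178,0,0,0],
    [1,-0.0005,0.0005,-0.178,0,0,0],
    [1,-0.0005,0.0005,-0.178,0,0,0],
    [1,-0.0005,0.0005,-0.178,0,0,0],
    [1,-0.0005,0.0005,-0.178,0,0,0],
    [1,-0.0005,0.0005,-0.178,0,0,0],
    [1,-0.0005,0.0005,-0.178,0,0,0],
    [1,-0.0005,0.0005,-0.178,0,0,0],
    [1,-0.0005,0.0005,-0.178,0,0,0],
  ],
  force=40,
)

```text
time: 4.5
tcp_pos: [0.5789, -0.1558, 0.0948]
tcp_rot: [3.141, 0.002, 2.96]
force: [-0.8, 1.4, 6.5]
grip_width: 0.0097
```

Request:
servo_tool(
  commands=[
    [1,0,0,0.015,0,0,0],
    [1,0,0,0.03,0,0,0],
    [1,0,0,0.05,0,0,0],
    [1,0,0,0.08,0,0,0],
    [1,0,0,0.12,0,0,0],
    [1,0,0,0.16,0,0,0],
    [1,0,0,0.2,0,0,0],
    [1,0,0,0.2,0,0,0],
    [1,0,0,0.2,0,0,0],
    [1,0,0,0.2,0,0,0],
  ],
)

```text
time: 5.5
tcp_pos: [0.5769, -0.1557, 0.2927]
tcp_rot: [3.142, -0.002, 2.96]
force: [-0.7, 0.2, -1.7]
grip_width: 0.0094
```

```bash
python3 - <<'E'
from h import *
s,im,X=wcloud('w2'); print(s['time'],s['tcp_pos'],s['tcp_rot'],s['force'],s['grip_width'])
a,d=snap('side','s2'); Y=cloud('side',d)
P=box(Y,.5,.66,-.2,-.11,.17,.33); print(len(P)); 
# dark slab points: in slab frame of tool
R=Ro.from_euler('xyz',s['tcp_rot']).as_matrix(); Q=(P-s['tcp_pos'])@R
m=(abs(Q[:,0])<.06)&(abs(Q[:,1])<.03)&(Q[:,2]>.005); q=Q[m]; print(len(q),np.percentile(q,[1,50,99],axis=0).round(4)); print(np.linalg.svd(q-q.mean(0))[2].round(3))
crop=np.hstack([im[120:420,130:430],cv2.resize(a[200:350,260:410],(300,300))]); cv2.imwrite('pics/c2.png',crop[:,:,::-1])
E
```

```text
5.5 [ 0.57693218 -0.15568347  0.29269905] [ 3.14152996e+00 -1.56361478e-03  2.95972796e+00] [-0.70352565  0.24071893 -1.67940867] 0.00938971738028287
980
635 [[-0.0389 -0.0108  0.0064]
 [ 0.0077 -0.0081  0.0448]
 [ 0.0415  0.0006  0.0862]]
[[ 1.     0.029 -0.009]
 [-0.009 -0.002 -1.   ]
 [-0.029  1.    -0.002]]
```

View pics/c2.png

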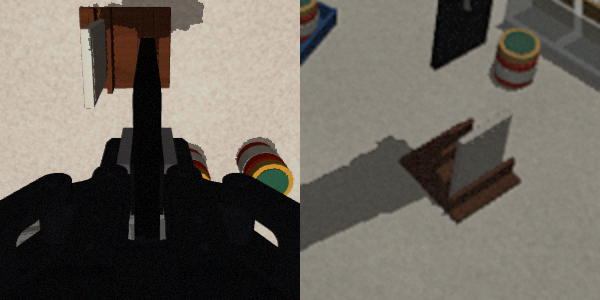

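The slate is held straight, with its bottom 86 mm beyond the TCP, and the white sign is undisturbed in the rack (crop at about (480,155)). I'll move over the bay.

Request:
servo_tool(
  commands=[
    [1,-0.002,0.02,0.0,0,0,0.03],
    [1,-0.006,0.06,0.01,0,0,0.1],
    [1,-0.01,0.105,0.02,0,0,0.2],
    [1,-0.014,0.15,0.02,0,0,0.3],
    [1,-0.018,0.195,0.02,0,0,0.397],
    [1,-0.022,0.24,0.02,0,0,0.397],
    [1,-0.026,0.285,0.02,0,0,0.397],
    [1,-0.03,0.33,0.02,0,0,0.397],
    [1,-0.034,0.375,0.02,0,0,0.397],
    [1,-0.038,0.415,0.02,0,0,0.397],
    [1,-0.041,0.445,0.02,0,0,0.397],
    [1,-0.043,0.46,0.02,0,0,0.397],
    [1,-0.043,0.46,0.02,0,0,0.397],
    [1,-0.043,0.46,0.02,0,0,0.397],
    [1,-0.043,0.46,0.02,0,0,0.397],
  ],
)

```text
time: 7.1
tcp_pos: [0.5356, 0.3015, 0.3133]
tcp_rot: [-3.14, -0.0, -2.93]
force: [0.9, -0.4, -1.7]
grip_width: 0.0097
```

```bash
python3 - <<'E'
from h import *
s,im,X=wcloud('w3'); print(s['time'],s['tcp_pos'],s['tcp_rot'],s['force'],s['grip_width'])
c,sn=np.cos(np.radians(12.35)),np.sin(np.radians(12.35)); 
def show(P,n):  # in nominal carrier frame
    Q=(P-[.556,.2015,0])@np.array([[c,-sn,0],[sn,c,0],[0,0,1]])*1000
    return Q
Q=show(X.reshape(-1,3),'');
def B(x0,x1,y0,y1,z0,z1):
    return Q[(Q[:,0]>x0)&(Q[:,0]<x1)&(Q[:,1]>y0)&(Q[:,1]<y1)&(Q[:,2]>z0)&(Q[:,2]<z1)]
for n,b in dict(bar=(-90,90,-25,25,150,170),wallL=(-90,0,85,115,62,74),wallR=(0,90,85,115,62,74),ridge=(-80,80,50,72,16,24),bayfloor=(-80,80,68,96,0,12),all=(-110,110,-120,120,26,34)).items():
    P=B(*b); print(n,len(P), np.percentile(P,[1,50,99],axis=0).round(1).tolist() if len(P) else '')
for q in('sign_bay','carrier_grip','carrier'):
    for r in robot.place_of('wrist',q)[:1]: print(q,r,show(np.array(r['location']),'').round(1))
E
```

```text
7.1 [0.53555424 0.30149937 0.31334173] [-3.14042041e+00 -3.34537544e-07 -2.92972756e+00] [ 0.85490336 -0.44891524 -1.6887976 ] 0.009688738671991652
bar 2930 [[-83.7, -4.6, 150.5], [-11.0, 3.5, 159.2], [81.1, 8.9, 161.2]]
wallL 274 [[-80.4, 99.1, 64.9], [-50.0, 101.7, 66.7], [-18.3, 104.1, 68.2]]
wallR 0 
ridge 549 [[-78.1, 53.7, 17.2], [-2.1, 63.9, 19.6], [79.7, 67.0, 22.6]]
bayfloor 1848 [[-79.5, 68.2, 3.8], [-20.6, 79.3, 5.7], [77.6, 95.8, 7.8]]
all 1111 [[-85.3, -101.0, 26.2], [-61.4, -17.9, 29.6], [83.6, 100.4, 32.3]]
sign_bay {'location': [0.5354, 0.2819, 0.002], 'confidence': 0.64} [-2.9 82.9  2. ]
carrier_grip {'location': [0.557, 0.2014, 0.1487], 'confidence': 0.88} [  1.   -0.3 148.7]
carrier {'location': [0.557, 0.2039, -0.0033], 'confidence': 0.58} [ 1.5  2.1 -3.3]
```

View pics/w3.png

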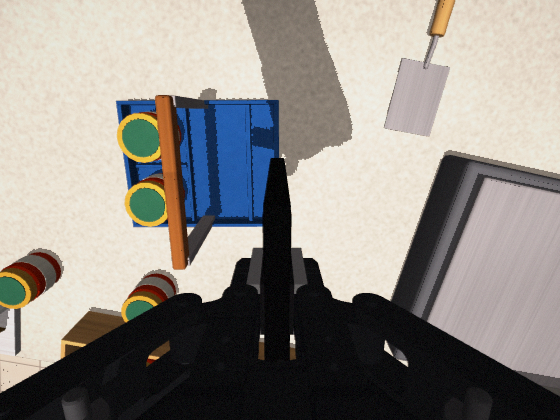

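Slate and ridge are parallel in the view (ridge at column about 250, backrest about 278). The carrier measures at (0.555, 0.203) with yaw about 12.3°. I'll tilt at height, then check the pose.

Request:
servo_tool(
  commands=[
    [1,0,-0.002,-0.01,-0.09,-0.02,0],
    [1,0,-0.004,-0.04,-0.19,-0.042,0],
    [1,0,-0.005,-0.08,-0.281,-0.0616,0],
    [1,0,-0.005,-0.12,-0.281,-0.0616,0],
    [1,0,-0.005,-0.15,-0.281,-0.0616,0],
    [1,0,-0.005,-0.15,-0.281,-0.0616,0],
    [1,0,-0.005,-0.15,-0.281,-0.0616,0],
    [1,0,-0.005,-0.15,-0.281,-0.0616,0],
    [1,0,-0.005,-0.15,-0.281,-0.0616,0],
    [1,0,-0.005,-0.15,-0.281,-0.0616,0],
  ],
)

```text
time: 8.3
tcp_pos: [0.5355, 0.2995, 0.1649]
tcp_rot: [-2.855, 0.002, -2.927]
force: [0.2, 1.3, -1.4]
grip_width: 0.0095
```

```bash
cat >> h.py <<'E'
A=np.radians(12.35)
RC=np.array([[np.cos(A),-np.sin(A),0],[np.sin(A),np.cos(A),0],[0,0,1]])  # carrier->world
C0=np.array([.5549,.2029,0])
def car(P): return (P-C0)@RC*1000
def sel(Q,x0,x1,y0,y1,z0,z1):
    Q=Q.reshape(-1,3); return Q[(Q[:,0]>x0)&(Q[:,0]<x1)&(Q[:,1]>y0)&(Q[:,1]<y1)&(Q[:,2]>z0)&(Q[:,2]<z1)]
def pc(P,n): print(n,len(P),np.percentile(P,[1,50,99],axis=0).round(1).tolist() if len(P) else '')
def tool():
    s=robot.read_state(); R=Ro.from_euler('xyz',s['tcp_rot']).as_matrix()
    print('t',s['time'],'tcp',s['tcp_pos'].round(4),'F',np.round(s['force'],1),'w',round(s['grip_width'],4),'tcp car',car(s['tcp_pos']).round(1))
    z=-RC.T@R[:,2]; x=RC.T@R[:,0]; print('up axis',z.round(4),'tilt',np.degrees(np.arctan2(z[1],z[2])).round(2),'x',x.round(3))
    o=s['tcp_pos']+R[:,2]*.0858; print('slate origin car',car(o).round(1))
    return s
E
python3 - <<'E'
from h import *
tool(); s,im,X=wcloud('w4'); Q=car(X); tool()
pc(sel(Q,-90,90,90,115,62,74),'wall top');pc(sel(Q,-80,80,55,70,17,23),'ridge top');pc(sel(Q,-90,90,-20,20,150,170),'bar')
E
```

```text
t 8.3 tcp [0.5355 0.2995 0.1649] F [ 0.2  1.3 -1.4] w 0.0095 tcp car [  1.7  98.5 164.9]
up axis [-0.0021  0.2823  0.9593] tilt 16.4 x [-1.     0.001 -0.002]
slate origin car [ 1.9 74.3 82.5]
t 8.35 tcp [0.5353 0.2994 0.1645] F [-0.1 -0.9 -1.9] w 0.0094 tcp car [  1.5  98.5 164.5]
up axis [-0.0016  0.2826  0.9592] tilt 16.41 x [-1.     0.001 -0.002]
slate origin car [ 1.6 74.2 82.2]
wall top 1397 [[-78.5, 97.1, 62.4], [-24.7, 100.5, 66.5], [42.1, 103.1, 68.1]]
ridge top 414 [[-79.7, 58.7, 17.1], [-55.3, 63.2, 19.7], [-18.7, 65.6, 21.4]]
bar 6970 [[-83.3, -5.7, 150.2], [-26.1, 4.8, 159.0], [52.9, 7.9, 160.7]]
```

The backrest (97.1–103.1) and ridge edge (65.6) match the carrier model, so I'll lower.

Request:
servo_tool(
  commands=[
    [1,-0.001,-0.0025,-0.02,0,0,0],
    [1,-0.001,-0.0025,-0.04,0,0,0],
    [1,-0.001,-0.0025,-0.055,0,0,0],
    [1,-0.001,-0.0025,-0.065,0,0,0],
    [1,-0.001,-0.0025,-0.07,0,0,0],
    [1,-0.001,-0.0025,-0.073,0,0,0],
    [1,-0.001,-0.0025,-0.073,0,0,0],
    [1,-0.001,-0.0025,-0.073,0,0,0],
    [1,-0.001,-0.0025,-0.073,0,0,0],
  ],
)

```text
time: 9.25
tcp_pos: [0.5341, 0.2968, 0.0907]
tcp_rot: [-2.854, 0.001, -2.926]
force: [0.5, -0.1, -0.7]
grip_width: 0.0094
```

```bash
python3 - <<'E'
from h import *
tool(); s,im,X=wcloud('w5'); Q=car(X); tool()
pc(sel(Q,-90,90,90,115,62,69),'wall top');pc(sel(Q,-80,80,55,70,17,23),'ridge top')
a,d=snap('side','s5'); cv2.imwrite('pics/c5.png',np.hstack([cv2.resize(im[:,100:460],(360,420)),cv2.resize(a[150:270,160:290],(440,420))])[:,:,::-1])
E
```

```text
t 9.25 tcp [0.5341 0.2968 0.0907] F [ 0.5 -0.1 -0.7] w 0.0094 tcp car [-0.3 96.2 90.7]
up axis [-9.000e-04  2.833e-01  9.590e-01] tilt 16.46 x [-1.     0.    -0.001]
slate origin car [-0.2 71.9  8.5]
t 9.3 tcp [0.5341 0.2968 0.0907] F [-0.   0.3  0.6] w 0.0097 tcp car [-0.3 96.2 90.7]
up axis [-8.000e-04  2.833e-01  9.590e-01] tilt 16.46 x [-1.     0.    -0.001]
slate origin car [-0.2 71.9  8.4]
wall top 2032 [[-78.9, 94.6, 62.4], [-41.6, 100.6, 66.6], [72.7, 103.2, 68.1]]
ridge top 1244 [[-78.8, 59.7, 17.3], [-35.2, 62.9, 19.6], [22.9, 65.7, 21.2]]
```

View pics/c5.png

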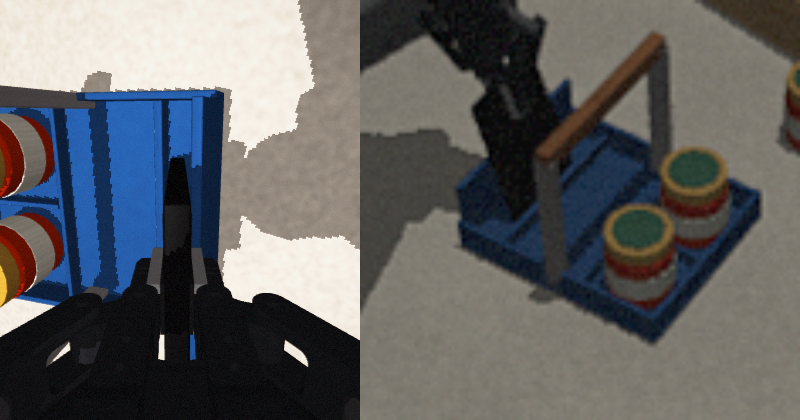

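The slate's foot is between the ridge (column about 160) and the backrest (about 215), right above the floor. I'll release it and back off along its axis.

Request:
servo_tool(
  commands=[
    [1,0,0,-0.001,0,0,0],
    [1,0,0,-0.001,0,0,0],
    [0.5,0,0,-0.001,0,0,0],
    [0.3,0,0,-0.001,0,0,0],
    [0,0,0,-0.001,0,0,0],
    [0,0,0,-0.001,0,0,0],
    [0,0,0,-0.001,0,0,0],
    [0,0,0,-0.001,0,0,0],
    [0,0,0,-0.001,0,0,0],
    [0,-0.001,0.003,0.009,0,0,0],
    [0,-0.002,0.008,0.028,0,0,0],
    [0,-0.004,0.017,0.058,0,0,0],
    [0,-0.006,0.028,0.096,0,0,0],
    [0,-0.009,0.041,0.144,0,0,0],
    [0,-0.011,0.05,0.173,0,0,0],
    [0,-0.011,0.05,0.173,0,0,0],
    [0,-0.011,0.05,0.173,0,0,0],
  ],
)

```text
time: 11.05
tcp_pos: [0.5227, 0.3471, 0.2644]
tcp_rot: [-2.855, 0.002, -2.926]
force: [-0.1, 0.5, -0.6]
grip_width: 0.0428
```

```bash
python3 - <<'E'
from h import *
tool(); s,im,X=wcloud('w6'); Q=car(X)
pc(sel(Q,-90,90,90,115,62,69),'wall top');pc(sel(Q,-80,80,55,70,17,23),'ridge top');pc(sel(Q,-60,60,85,140,80,135),'slate upper'); pc(sel(Q,-60,60,85,140,112,135),'slate tip')
a,d=snap('side','s6'); Y=car(cloud('side',d)); p=sel(Y,-42,42,75,140,75,130); pc(p,'side slate'); n=np.linalg.svd(p-p.mean(0))[2][2]; print('normal',n.round(3),np.degrees(np.arctan2(-n[2],n[1])))
cv2.imwrite('pics/c6.png',np.hstack([cv2.resize(im[:,100:460],(360,420)),cv2.resize(a[150:270,160:290],(440,420))])[:,:,::-1])
E
```

```text
t 11.05 tcp [0.5227 0.3471 0.2644] F [-0.1  0.5 -0.6] w 0.0428 tcp car [ -0.6 147.8 264.4]
up axis [-0.0016  0.2825  0.9593] tilt 16.41 x [-1.    -0.    -0.002]
slate origin car [ -0.4 123.5 182.1]
wall top 630 [[-78.0, 97.7, 62.2], [-19.5, 101.6, 66.4], [78.1, 103.2, 68.3]]
ridge top 620 [[-77.7, 59.4, 17.3], [-6.9, 62.9, 19.6], [78.8, 65.7, 21.4]]
slate upper 1032 [[-41.0, 96.3, 89.3], [-5.3, 108.8, 121.0], [37.5, 114.0, 123.4]]
slate tip 950 [[-40.6, 101.4, 113.6], [-4.3, 109.4, 121.1], [37.7, 114.1, 123.4]]
side slate 374 [[-41.4, 83.4, 75.4], [-4.6, 94.6, 101.4], [36.9, 109.7, 124.7]]
normal [ 0.017  0.931 -0.365] 21.417901258800484
```

View pics/c6.png

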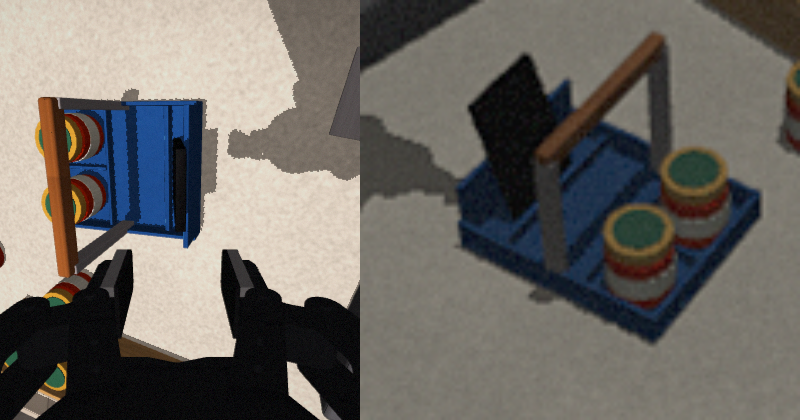

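The slate leans at about 20–21° against the backrest (dark strip at column about 180, and the side view agrees), with both jars standing. I'll go upright and move over the handle.

Request:
servo_tool(
  commands=[
    [0,0.004,-0.018,0.01,0.09,0.02,0],
    [0,0.011,-0.05,0.01,0.19,0.042,0],
    [0,0.02,-0.09,0.01,0.281,0.0616,0],
    [0,0.028,-0.125,0.0,0.281,0.0616,0],
    [0,0.032,-0.144,0.0,0.281,0.0616,0],
    [0,0.032,-0.144,-0.03,0.281,0.0616,0],
    [0,0.032,-0.144,-0.05,0.281,0.0616,0],
    [0,0.032,-0.144,-0.05,0.281,0.0616,0],
    [0,0.032,-0.144,-0.05,0.281,0.0616,0],
    [0,0.032,-0.144,-0.05,0.281,0.0616,0],
    [0,0.032,-0.144,-0.05,0.281,0.0616,0],
  ],
)

```text
time: 12.25
tcp_pos: [0.5553, 0.203, 0.2144]
tcp_rot: [3.141, 0.002, -2.926]
force: [-0.3, -0.7, 0.2]
grip_width: 0.0429
```

```bash
python3 - <<'E'
from h import *
tool(); s,im,X=wcloud('w7'); Q=car(X); tool()
b=sel(Q,-100,100,-20,20,156,165); pc(b,'bar top'); rect(b/1000,'bar rect car')
for x0 in(-70,-45,-20,5): pc(sel(Q,x0,x0+20,-20,20,156,165),x0)
E
```

```text
t 12.25 tcp [0.5553 0.203  0.2144] F [-0.3 -0.7  0.2] w 0.0429 tcp car [  0.4  -0.  214.4]
up axis [-1.6e-03 -4.0e-04  1.0e+00] tilt -0.02 x [-1.     0.    -0.002]
slate origin car [  0.6   0.  128.6]
t 12.3 tcp [0.5553 0.2029 0.2143] F [ 0.1  0.7 -0.6] w 0.0428 tcp car [ 4.000e-01 -1.000e-01  2.143e+02]
up axis [-1.6e-03 -4.0e-04  1.0e+00] tilt -0.02 x [-1.     0.    -0.002]
slate origin car [  0.5  -0.  128.5]
bar top 5211 [[-82.8, -6.8, 156.6], [-14.8, 0.1, 159.4], [81.2, 6.8, 161.0]]
bar rect car 5211 [ 0.2 -0. ] [168.6  14. ] 0.01 z [157.5 159.4 160.5]
-70 777 [[-69.5, -6.6, 156.6], [-60.2, 0.1, 159.5], [-50.2, 6.8, 161.1]]
-45 705 [[-44.8, -6.9, 156.5], [-35.3, 0.1, 159.5], [-25.2, 6.9, 161.0]]
-20 624 [[-19.8, -6.5, 157.0], [-10.3, 0.1, 159.4], [-0.3, 6.6, 161.0]]
5 581 [[5.1, -6.7, 156.7], [14.8, 0.1, 159.4], [24.7, 6.8, 161.0]]
```

Centred on the bar to within 0.5 mm. I'll descend and grip firmly.

Request:
servo_tool(
  commands=[
    [0,0,0,-0.03,0,0,0],
    [0,0,0,-0.06,0,0,0],
    [0,0,0,-0.075,0,0,0],
    [0,0,0,-0.083,0,0,0],
    [0,0,0,-0.083,0,0,0],
    [0,0,0,-0.083,0,0,0],
    [1,0,0,-0.083,0,0,0],
    [1,0,0,-0.083,0,0,0],
    [1,0,0,-0.083,0,0,0],
    [1,0,0,-0.083,0,0,0],
    [1,0,0,-0.083,0,0,0],
    [1,0,0,-0.083,0,0,0],
    [1,0,0,-0.083,0,0,0],
    [1,0,0,-0.083,0,0,0],
  ],
  force=100,
)

```text
time: 13.7
tcp_pos: [0.5555, 0.2026, 0.1315]
tcp_rot: [3.141, 0.002, -2.927]
force: [-0.5, -1.4, 6.8]
grip_width: 0.0127
```

Request:
servo_tool(
  commands=[
    [1,0,0,0.001,0,0,0],
    [1,0,0,0.003,0,0,0],
    [1,0,0,0.006,0,0,0],
    [1,0,0,0.01,0,0,0],
    [1,0,0,0.014,0,0,0],
    [1,0,0,0.018,0,0,0],
    [1,0,0,0.02,0,0,0],
    [1,0,0,0.02,0,0,0],
    [1,0,0,0.02,0,0,0],
  ],
)

```text
time: 14.6
tcp_pos: [0.5547, 0.2026, 0.1503]
tcp_rot: [3.142, -0.0, -2.926]
force: [-0.5, 0.3, -6.2]
grip_width: 0.0124
```

```bash
cat > chk.py <<'E'
from h import *
import sys
s=tool(); print(np.round(s['wrist_torque'],2)); h=float(sys.argv[1])
for n in('top','side'):
    a,d=snap(n,f'{n}{int(h)}'); Y=car(cloud(n,d))
    def z(*b):
        P=sel(Y,*b); return (len(P),np.median(P[:,2]).round(1)) if len(P) else 0
    pc(sel(Y,-90,90,96,106,h+60,h+73),n+' backrest top'); pc(sel(Y,-42,42,100,140,h+112,h+128),n+' slate tip')
    print('bar ends z',z(-78,-45,-6,6,h+145,h+170),z(45,78,-6,6,h+145,h+170),'walls z -x,+x,-y',z(-86,-80,-95,60,h+20,h+40),z(80,86,-95,60,h+20,h+40),z(-80,80,-104,-98,h+20,h+40))
    print('jar tops',z(-60,-20,-75,-35,h+60,h+85),z(20,60,-75,-35,h+60,h+85))
    if n=='side': cv2.imwrite(f'pics/c{int(h)}.png',cv2.resize(a[110:270,140:300],(600,600))[:,:,::-1])
E
python3 chk.py 20
```

```text
t 14.6 tcp [0.5547 0.2026 0.1503] F [-0.5  0.3 -6.2] w 0.0124 tcp car [ -0.3  -0.2 150.3]
up axis [ 1.e-04 -0.e+00  1.e+00] tilt -0.0 x [-1.  0.  0.]
slate origin car [-0.3 -0.2 64.5]
[-0.    0.02  0.06]
top backrest top 31 [[-78.2, 96.5, 80.7], [-59.9, 99.7, 84.9], [-38.2, 102.7, 89.8]]
top slate tip 156 [[-39.4, 100.1, 132.1], [-0.5, 106.7, 138.9], [39.3, 113.6, 145.3]]
bar ends z 0 0 walls z -x,+x,-y (27, np.float64(48.7)) (42, np.float64(47.6)) (104, np.float64(48.2))
jar tops (143, np.float64(90.3)) (104, np.float64(90.6))
side backrest top 19 [[-80.5, 96.1, 80.9], [-54.2, 97.3, 84.2], [74.9, 100.1, 87.0]]
side slate tip 58 [[-40.6, 100.1, 132.7], [-4.5, 103.1, 138.8], [34.7, 110.2, 143.5]]
bar ends z (28, np.float64(177.1)) (6, np.float64(176.8)) walls z -x,+x,-y (92, np.float64(47.2)) (21, np.float64(45.4)) (42, np.float64(47.2))
jar tops (133, np.float64(89.4)) (114, np.float64(89.6))
```

The carrier is up about 19 mm and level, with its contents in place. I'll lift the remaining 80 mm.

Request:
servo_tool(
  commands=[
    [1,0,0,0.002,0,0,0],
    [1,0,0,0.006,0,0,0],
    [1,0,0,0.012,0,0,0],
    [1,0,0,0.02,0,0,0],
    [1,0,0,0.028,0,0,0],
    [1,0,0,0.036,0,0,0],
    [1,0,0,0.044,0,0,0],
    [1,0,0,0.052,0,0,0],
    [1,0,0,0.06,0,0,0],
    [1,0,0,0.068,0,0,0],
    [1,0,0,0.075,0,0,0],
    [1,0,0,0.079,0,0,0],
    [1,0,0,0.081,0,0,0],
    [1,0,0,0.081,0,0,0],
    [1,0,0,0.081,0,0,0],
    [1,0,0,0.081,0,0,0],
    [1,0,0,0.081,0,0,0],
    [1,0,0,0.081,0,0,0],
    [1,0,0,0.081,0,0,0],
  ],
)

```text
time: 16.6
tcp_pos: [0.5547, 0.2026, 0.2312]
tcp_rot: [-3.142, -0.0, -2.926]
force: [0.5, -0.1, -6.9]
grip_width: 0.0122
```

```bash
python3 chk.py 100
```

```text
t 16.6 tcp [0.5547 0.2026 0.2312] F [ 0.5 -0.1 -6.9] w 0.0122 tcp car [-2.000e-01 -2.000e-01  2.312e+02]
up axis [2.e-04 0.e+00 1.e+00] tilt 0.0 x [-1.  0.  0.]
slate origin car [ -0.3  -0.2 145.4]
[ 0.02 -0.07  0.02]
top backrest top 41 [[-78.4, 96.6, 160.1], [-58.8, 99.3, 165.8], [-39.6, 102.5, 169.9]]
top slate tip 175 [[-39.9, 100.9, 212.8], [-0.7, 106.6, 219.9], [38.4, 113.4, 225.2]]
bar ends z 0 0 walls z -x,+x,-y (28, np.float64(128.5)) (51, np.float64(129.0)) (115, np.float64(128.8))
jar tops (134, np.float64(170.8)) (106, np.float64(171.2))
side backrest top 16 [[-81.8, 96.2, 162.2], [-47.2, 97.4, 165.5], [76.5, 99.6, 167.2]]
side slate tip 64 [[-41.0, 100.0, 214.2], [-5.6, 102.8, 220.2], [34.7, 111.0, 224.0]]
bar ends z (27, np.float64(259.4)) (3, np.float64(259.4)) walls z -x,+x,-y (98, np.float64(128.0)) (23, np.float64(126.1)) (41, np.float64(128.8))
jar tops (142, np.float64(171.2)) (119, np.float64(170.7))
```

View pics/c100.png

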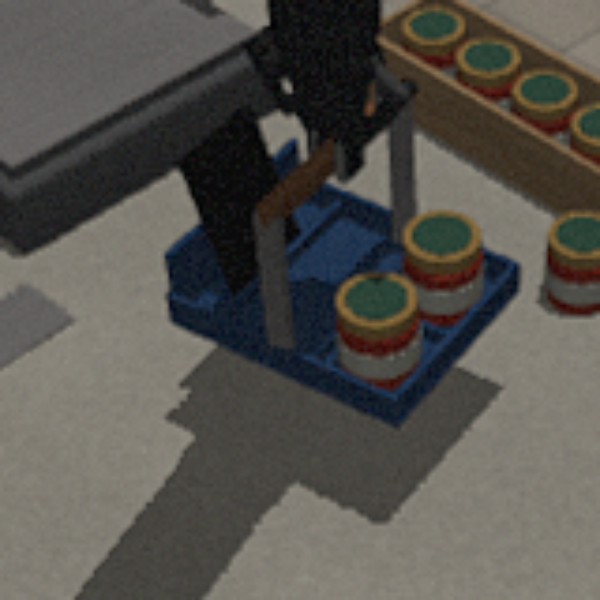

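The carrier hangs level with its bottom about 10 cm up. The slate is leaning at (230,210), and both jars are standing at (440,265) and (380,330). I'm handing it in.

```bash
python3 - <<'E'
from h import *
print(robot.close_job())
E
```

```text
the job is handed in; nothing more can be done
None
```

The slate is leaning in the carrier's empty end and the arm is holding the loaded carrier in the air. I handed it in at about 17 s of the 58 s allowed.

- **Slate:** I lifted it straight out of the rack and set its foot between the ridge and the backrest. I released it while the carrier stood on the counter, and it settled at about 20–21° against the backrest.
- **Carrier:** I gripped the bar at its middle with 100 N and lifted straight up about 10 cm.
- **Last checks:**
    - Depth from the top and side cameras puts the bottom about 99 mm up. Most wall and jar-top heights agree within 1–2 mm; one sparse side-camera wall reading was about 2.5 mm lower.
    - The wrist torque is near zero, so the load is balanced.
    - The slate is still leaning and both jars are standing.
- **Less certain:** the wrist force reads about 7 N, which would be a load of about 0.7 kg. Before release, the top and side cameras differed by about 4–5 mm on the carrier's position, so I used a close wrist view to settle it.
- **Left alone:** I never approached the other jars or the spatula. The white sign was still in its slot after I pulled the slate out. I did not measure any of them again at the end.

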